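Trim a splitter ring by counted quarter turns

ROBOT

A 7-joint arm with a two-finger parallel gripper is mounted at the origin on a cart in front of the work surface, level with it; the furniture and walls round the work are solid. World frame = base frame: x ahead of the robot, y to its left, z up, the work surface at z = 0. Lengths are in m, angles in rad, forces in N, time in s.
With the tool pointing down it reaches from about 0.35 to 0.9 m from the base axis. Payload 8.1 kg.
Tool frame: the origin (TCP) lies at the very end of the fingers, on their centre line; the grasp point (between the pads) lies 19 mm behind it (arm.tcp_to_grasp is the z of the grasp point in the tool frame, in m); z points along the fingers, y is the line along which they close (so a half turn about z gives the same grasp; the last joint's range is limited). The gripper opens to 92 mm and grips with 3 to 60 N. Pads are 19 mm wide; open, the fingers measure 130 mm over their backs; the gripper's body (75 mm by 190 mm) begins 47 mm behind the grasp point.
Start: joints at [-1.236, 0.434, 0.025, 1.573, -0.012, 1.134, -0.075], TCP at [0.265, 0.566, 0.227] pointing down, gripper open.
Joint ranges: [-2.62, 2.62], [-0.44, 2.09], [-1.27, 1.32], [0.08, 2.57], [-1.32, 4.46], [0.12, 2], [-2.74, 2.74]. Speed limits (rad/s): [2.22, 2.22, 3.01, 3.01, 3.14, 3.14, 3.14].

INTERFACE

Orientations are given as a rotation vector (axis times angle).
In Python, from cell import readout, vision, sign_off, arm gives the robot as it stands. The module is installed in compiled form; this text tells all that it offers.
- The arm moves only by the shell command python3 -m creep 'ROWS' [FORCE]. ROWS is JSON, a list of rows, each a list of 5 numbers: the shift along the tool's x, y, z in units of 4 cm (1.0 is 4 cm), then the turn about the tool's z in units of 4 degrees (1.0 is 4 degrees), then the opening, from 0 (shut) to 1 (fully open). A call has 1 to 12 rows; each row shifts and turns the commanded pose from where the row before left it, along the tool's axes as they then stand; what a row does not reach is not made up. A row lasts 1/8 s, in which the tool goes at most 62.5 mm and 10.7 degrees, less where a joint would pass 70% of its speed; a pose out of reach is approached as far as the arm can. A call with a number of a shift or a turn outside -1 to 1 is refused whole. A call with a gripper value outside its range is refused whole. The fingers move at their own pace and stop on an object; FORCE is the grip in N (left out, the last holds). Time passes only in rows, so rows that do not move let the fingers close. It gives the time, the measured TCP pose, the force, the opening and the grip force at its end, in the units of the state.
- readout.observe(): the state, without advancing time (a new reading comes with each control period).
- vision.get_image(name): name is "side" or "top"; returns a dict with "pixels" (420x560x3 uint8, blue, green, red), "z_map" (420x560 float32, m along the optical axis (not along the pixel's ray), 0 where there is no reading), "camera_matrix" (3x3 intrinsics, pixels), "k1" (the pictures are not rectified: a ray, as slopes to the right and down, at radius r is drawn at 1 + k1 r^2 times it, then the intrinsics apply), "position" and "rotation" of the camera in the world. Camera axes: x right, y up, looking along -z (the intrinsics and any distortion apply to the point x, -y, -z); pixel columns grow to the right and rows downward; lengths in m; the calibration is good to about 2 mm. A picture is of the moment at which its call begins.
- sign_off(): hands the job in; it is judged then, once.
The state is a dict: "clock": time; "joints": joint angles; "dq": joint speeds; "joint_efforts": joint torques, N m; "position": TCP position; "ee_rot": TCP orientation; "force": force on the tool from outside, world axes, zero at the start; "ft_torque": the same for the moment, N m; "width": opening from 0.0 (shut) to 1.0 (fully open); "gripper_force": force on a finger pad.
Only numpy, scipy, OpenCV 4.12 (cv2) and the standard library are available. Lean on these libraries where they do the work, as an engineer would, in place of code of your own. Each camera call takes 0.05 s, during which the arm holds its last target. There are 200 camera calls.

TASK

Trim the flow splitter ring on the leaning stand: begin at the red-capped square spindle and go round the ring clockwise (as you look at its face), turning each spindle clockwise by one quarter turn for every white dot painted beside it: one, then two, then none, then one. Finish each spindle before going to the next, turn by the square heads, leave the spindle without a dot as it is, and do not disturb the glassware, bottle and tin standing round it.

Things in the scene. Friction and masses are not known exactly. Their poses are not given: they have to be found in the camera images.
- ring_face (a point): Centre of the face of the dark splitter ring, 192 mm across, clamped at any angle on a fixed grey stand (base 150 x 130 mm), 100 mm above the bench. z = out of the face, leaning 30 degrees from vertical. Hub of radius 20 mm, 18 mm high; four spindles square to the face, 60 mm from the centre, 90 degrees apart, tubes 8 mm high to them; white dots on the ring outward of each.
- head_1 (a point): Brass square head of the red-capped one (the first): one quarter turn. 16 mm across flats, 8 to 42 mm above the face, red cap; this point: on its axis, 30 mm above the face. z = axis, out of the face; x, y square to the flats, x towards the index line on the flange (radius 17.5 mm, to 7 mm high). Light friction (0.06 N m), no clicks, stays where left.
- spindle_1 (a joint): Angle of spindle 1 in rad, growing clockwise as seen looking at the ring's face; at the start anywhere from 0 to 0.6 (the index line points straight outward along the ring at 0). No stop is near.
- mark_1 (a point): Outer end of the index line on the flange of spindle 1, 16 mm from its axis, 7 mm above the ring's face.
- head_2 (a point): Brass square head of the next one clockwise from the red one, with two white dots: two quarter turns. 16 mm across flats, 8 to 42 mm above the face, black cap; this point: on its axis, 30 mm above the face. z = axis, out of the face; x, y square to the flats, x towards the index line on the flange (radius 17.5 mm, to 7 mm high). Light friction (0.06 N m), no clicks, stays where left.
- spindle_2 (a joint): Angle of spindle 2 in rad, growing clockwise as seen looking at the ring's face; at the start anywhere from 0 to 0.6 (the index line points straight outward along the ring at 0). No stop is near.
- mark_2 (a point): Outer end of the index line on the flange of spindle 2, 16 mm from its axis, 7 mm above the ring's face.
- head_3 (a point): Brass square head of the one opposite the red one, with no dot: not to be turned. 16 mm across flats, 8 to 42 mm above the face, black cap; this point: on its axis, 30 mm above the face. z = axis, out of the face; x, y square to the flats, x towards the index line on the flange (radius 17.5 mm, to 7 mm high). Light friction (0.06 N m), no clicks, stays where left.
- spindle_3 (a joint): Angle of spindle 3 in rad, growing clockwise as seen looking at the ring's face; at the start anywhere from 0 to 0.6 (the index line points straight outward along the ring at 0). No stop is near.
- mark_3 (a point): Outer end of the index line on the flange of spindle 3, 16 mm from its axis, 7 mm above the ring's face.
- head_4 (a point): Brass square head of the last one clockwise, with one white dot: one quarter turn. 16 mm across flats, 8 to 42 mm above the face, black cap; this point: on its axis, 30 mm above the face. z = axis, out of the face; x, y square to the flats, x towards the index line on the flange (radius 17.5 mm, to 7 mm high). Light friction (0.06 N m), no clicks, stays where left.
- spindle_4 (a joint): Angle of spindle 4 in rad, growing clockwise as seen looking at the ring's face; at the start anywhere from 0 to 0.6 (the index line points straight outward along the ring at 0). No stop is near.
- mark_4 (a point): Outer end of the index line on the flange of spindle 4, 16 mm from its axis, 7 mm above the ring's face.
- volumetric_flask_mid (a point): Bystander near the ring: small glass flask with a long neck, 50 mm wide, 158 mm tall, standing loose; this point is its centre, half-way up, z = up its axis.
- wash_bottle_mid (a point): Bystander near the ring: white plastic wash bottle with a red cap and a bent spout, 92 x 62 mm, 222 mm tall, standing loose; this point is its centre, half-way up, z = up its axis.
- measuring_cylinder_mid (a point): Bystander near the ring: slim glass cylinder on a blue foot, 54 mm wide at the foot, 168 mm tall, standing loose; this point is its centre, half-way up, z = up its axis.
- ferrule_tin_mid (a point): Bystander near the ring: flat round white tin, 55 mm wide, 18 mm tall, standing loose; this point is its centre, half-way up, z = up its axis.
Things that resemble listed ones, but are neither listed nor needed, are in the scene too. What is shaped like the part that bears volumetric_flask_mid but purple is not meant.

How it is judged:
On the way, in this order (a step that is already met when the one before it is completed fails the run):
1. the red-capped spindle is one quarter turn (75 to 105 degrees) clockwise of its start (value of joint spindle_1 above 0.9 rad and distance of mark_1 from where it was at the start of the episode between 0.01948 and 0.02539 m), for 0.2 s.
2. the next spindle is two quarter turns (160 to 200 degrees) clockwise of its start, the first still in place (all of step 1 and value of joint spindle_2 between 2 and 4.6 rad and distance of mark_2 from where it was at the start of the episode above 0.03151 m), for 0.2 s.
3. the last spindle is one quarter turn (75 to 105 degrees) clockwise of its start (all of step 2 and value of joint spindle_4 above 0.9 rad and distance of mark_4 from where it was at the start of the episode between 0.01948 and 0.02539 m), for 0.2 s.
At the end, for the whole second after the job is handed in: Clockwise of their starts, the red-capped and the last spindle stand 75 to 105 degrees, the second 160 to 200; the undotted one's index is within 5 mm (18 degrees) of its start; flask, bottle, cylinder and tin are upright (0.15 rad) and within 20 mm of their starts (all of step 3 and distance of mark_3 from where it was at the start of the episode below 0.005 m and not (distance of volumetric_flask_mid from where it was at the start of the episode above 0.02 m) and not (distance of wash_bottle_mid from where it was at the start of the episode above 0.02 m) and not (distance of measuring_cylinder_mid from where it was at the start of the episode above 0.02 m) and not (distance of ferrule_tin_mid from where it was at the start of the episode above 0.02 m) and angle between each of volumetric_flask_mid, wash_bottle_mid, measuring_cylinder_mid, ferrule_tin_mid's own z axis and vertical below 0.15 rad); the robot touches nothing.
It fails at once if a bystander is shifted by more than 20 mm (distance of any of volumetric_flask_mid, wash_bottle_mid, measuring_cylinder_mid, ferrule_tin_mid from where it was at the start of the episode above 0.02 m).
It fails at once if the spindle without a dot is turned (index more than 5 mm from its start) (distance of mark_3 from where it was at the start of the episode above 0.005 m).
It also fails if it takes over 61 s, if anything falls off the work surface, if the arm or the gripper's body presses on something with over 40 N, if the wrist force passes 120 N, or if a joint passes its speed limit or range.

## Working session

There is one attempt and no reset: what is moved stays moved. The work goes in short steps, Python scripts to look and compute and a shell command to move; the robot and the scene stay as the last step left them, time stands still between calls to the robot, and variables do not carry over. Pictures are saved under pics/ and viewed, at most 10 in all, crops included, and the job is handed in when it is done.

```bash
mkdir -p pics; cat > h.py <<'E'
import numpy as np, cv2
from cell import readout, vision, arm
from scipy.spatial.transform import Rotation as R
def rot(v):
    v=np.asarray(v,float)
    return v if v.shape==(3,3) else (R.from_rotvec(v).as_matrix() if v.size==3 else R.from_quat(v).as_matrix())
def cloud(im):
    K=im["camera_matrix"];k1=im["k1"];z=im["z_map"]
    v,u=np.mgrid[:420,:560].astype(np.float32)
    p=np.stack([u,v],-1).reshape(-1,1,2)
    n=cv2.undistortPoints(p.astype(np.float64),K,np.array([k1,0,0,0,0.])).reshape(420,560,2)
    c=np.stack([n[...,0]*z,-n[...,1]*z,-z],-1)
    return c@rot(im["rotation"]).T+im["position"]
def proj(im,P):
    c=(np.atleast_2d(P)-im["position"])@rot(im["rotation"])
    c=c*[1,-1,-1]
    return cv2.projectPoints(c.reshape(-1,1,3),np.zeros(3),np.zeros(3),im["camera_matrix"],np.array([im["k1"],0,0,0,0.]))[0].reshape(-1,2)
def ray(im,uv):
    n=cv2.undistortPoints(np.array(uv,float).reshape(-1,1,2),im["camera_matrix"],np.array([im["k1"],0,0,0,0.])).reshape(-1,2)
    d=np.c_[n[:,0],-n[:,1],-np.ones(len(n))]@rot(im["rotation"]).T
    return np.array(im["position"]),d
E
python3 - <<'E'
from h import *
s=readout.observe();print(s)
for n in("side","top"):
    im=vision.get_image(n);print(n,im["position"],im["rotation"],im["camera_matrix"],im["k1"])
    cv2.imwrite(f"pics/{n}0.png",im["pixels"]);np.savez(f"{n}0.npz",**im)
E
```

```text
{'clock': 0.0, 'joints': array([-1.23560577,  0.4352022 ,  0.02496976,  1.57413854, -0.01160273,
        1.13398261, -0.07508894]), 'dq': array([-0.00074   , -0.00181346,  0.00013039, -0.00090153,  0.00039914,
        0.00047991,  0.0001955 ]), 'joint_efforts': array([-4.82262894e-04, -6.67845440e+01,  9.84573998e-01, -3.14452994e+01,
       -6.06273604e-02,  4.29939525e-02,  1.45718582e-04]), 'position': array([0.26478871, 0.56555349, 0.22594182]), 'ee_rot': array([-6.82244181e-01, -3.06640543e+00,  2.46935889e-03]), 'force': array([ 0.41254266, -0.20713119, -0.22850049]), 'ft_torque': array([-0.03066671,  0.02205702, -0.02866762]), 'gripper_force': 0.0, 'width': 0.9981505647564606}
side [ 0.2546579  -0.75770552  0.73323223] [ 0.82402668 -0.19078949 -0.44979076] [[461.24117573   0.         285.84673465]
 [  0.         461.24117573 214.12927703]
 [  0.           0.           1.        ]] -0.026850613052825444
top [ 0.37958473 -0.14282354  1.00677885] [ 0.16532724 -0.13997833 -1.54502638] [[385.02016556   0.         275.60974145]
 [  0.         385.02016556 210.14565898]
 [  0.           0.           1.        ]] -0.0022044817535478356
```

View pics/side0.png

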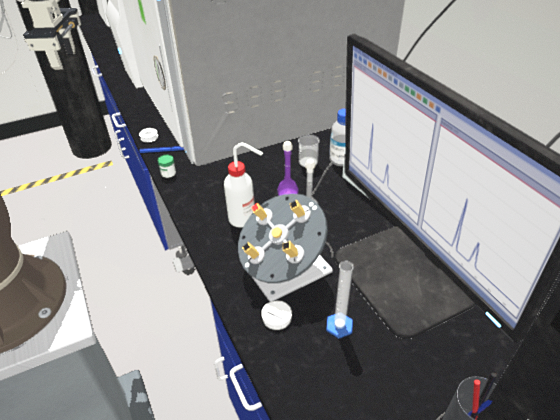

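View pics/top0.png

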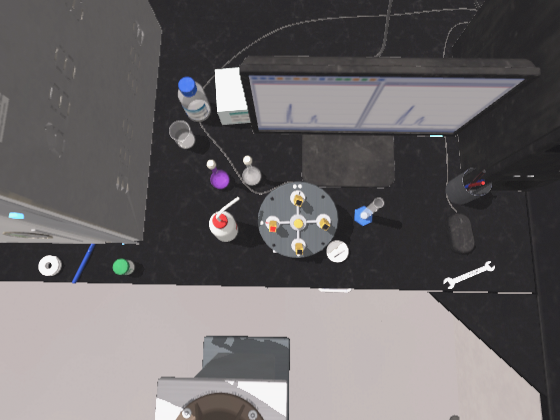

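Side view: ring at (283,237), with wash bottle (238,195), purple flask (288,170) and tin (277,315) near it. Top view: hub at (298,223), heads near (272,225) red, (297,200), (323,222), (298,246). Glass flask is at (251,175), purple lookalike at (219,178), cylinder at (364,215).

```bash
python3 - <<'E'
from h import *
t=dict(np.load("top0.npz"));s=dict(np.load("side0.npz"))
a=cv2.resize(t["pixels"][172:272,245:350],None,fx=4,fy=4,interpolation=cv2.INTER_CUBIC)
b=cv2.resize(s["pixels"][185:290,230:335],None,fx=3.8,fy=3.8,interpolation=cv2.INTER_CUBIC)
o=np.zeros((420,820,3),np.uint8);o[:400,:420]=a;o[:399,421:820]=b[:399,:399]
cv2.imwrite("pics/crop.png",o[:400,:800])
# face plane
for n,im,box in(("top",t,(180,260,258,340)),("side",s,(195,280,238,330))):
    P=cloud(im);r0,r1,c0,c1=box
    hsv=cv2.cvtColor(im["pixels"],cv2.COLOR_BGR2HSV)
    sub=P[r0:r1,c0:c1].reshape(-1,3);h=hsv[r0:r1,c0:c1].reshape(-1,3);px=im["pixels"][r0:r1,c0:c1].reshape(-1,3)
    m=(h[:,1]<90)&(h[:,2]>40)&(h[:,2]<130)&(sub[:,2]>.04)&(sub[:,2]<.2)
    Q=sub[m]
    for _ in range(6):
        c=Q.mean(0);nv=np.linalg.svd(Q-c,full_matrices=False)[2][2];nv*=np.sign(nv[2])
        Q=Q[abs((Q-c)@nv)<.004] if _ >0 else Q[abs((Q-c)@nv)<.012]
    print(n,len(Q),c,nv,"lean",np.degrees(np.arccos(nv[2])), "extent",np.ptp(Q,axis=0))
    # hub and red
    yel=(hsv[...,0]>15)&(hsv[...,0]<32)&(hsv[...,1]>90)&(hsv[...,2]>80)
    red=((hsv[...,0]<8)|(hsv[...,0]>172))&(hsv[...,1]>130)&(hsv[...,2]>100)
    for nm,mk in(("yel",yel),("red",red)):
        mm=np.zeros(mk.shape,np.uint8);mm[r0:r1,c0:c1]=mk[r0:r1,c0:c1]
        k,l,st,ce=cv2.connectedComponentsWithStats(mm)
        for i in range(1,k):
            if st[i,4]>8:
                q=P[l==i];print(nm,ce[i].round(1),st[i,4],np.median(q,0).round(4))
E
```

```text
top 2715 [ 0.53226474 -0.18941883  0.1000708 ] [-0.49685941 -0.03467292  0.86713812] lean 29.872245875587815 extent [0.16664408 0.18926963 0.0992859 ]
yel [297.6 199.7] 61 [ 0.5717 -0.1751  0.164 ]
yel [298.1 223.1] 64 [ 0.5255 -0.1796  0.1159]
yel [324.  223.2] 65 [ 0.5246 -0.2375  0.1319]
yel [272.1 224. ] 40 [ 0.5195 -0.1191  0.1324]
yel [298.6 247.6] 60 [ 0.4706 -0.1813  0.1035]
red [272.4 228.9] 25 [ 0.5071 -0.1197  0.1398]
side 848 [ 0.52143467 -0.20024869  0.09140009] [-0.49371612 -0.04430837  0.86849362] lean 29.71594276230627 extent [0.15531116 0.19077353 0.08489415]
yel [297.6 209.1] 123 [ 0.5701 -0.183   0.1556]
yel [260. 212.] 108 [ 0.5168 -0.1263  0.124 ]
yel [277.2 233.8] 39 [ 0.5243 -0.1851  0.113 ]
yel [250.9 250.8] 125 [ 0.4674 -0.1886  0.0963]
yel [290.5 249.8] 135 [ 0.522  -0.2449  0.1261]
red [254.6 206.8] 26 [ 0.5076 -0.1188  0.1372]
```

View pics/crop.png

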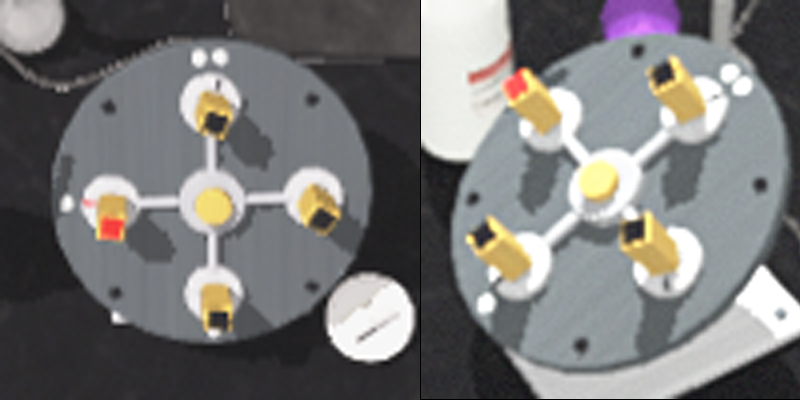

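```bash
cat > geo.py <<'E'
from h import *
def circ(im,box):
    # face centre from plane + ring outline
    pass
t=dict(np.load("top0.npz"));s=dict(np.load("side0.npz"))
n=np.array([-.4955,-.038,.868]);n/=np.linalg.norm(n)
E
cat > m2.py <<'E'
from geo import *
res=[]
for nm,im,box in(("top",t,(172,272,245,350)),("side",s,(185,290,230,335))):
    P=cloud(im);hsv=cv2.cvtColor(im["pixels"],cv2.COLOR_BGR2HSV)
    r0,r1,c0,c1=box;sub=P[r0:r1,c0:c1].reshape(-1,3)
    c=np.array([.525,-.184,.098])
    d=(sub-c)@n;m=(abs(d)<.006)&(np.linalg.norm(sub-c,axis=1)<.105)
    Q=sub[m];h0=np.median((Q-c)@n)
    e1=np.array([0,1,0.])-n*n[1];e1/=np.linalg.norm(e1);e2=np.cross(e1,n)  # e1 +y, e2 uphill?
    e2*=np.sign(e2[2])
    hull=cv2.convexHull(np.c_[(Q-c)@e1,(Q-c)@e2].astype(np.float32)*1000)
    (a,b),r=cv2.minEnclosingCircle(hull)
    C=c+a/1e3*e1+b/1e3*e2+h0*n
    print(nm,"C",C.round(4),"r",r,"h0",h0)
    # caps, rays onto plane C+42mm
    red=((hsv[...,0]<8)|(hsv[...,0]>172))&(hsv[...,1]>130)&(hsv[...,2]>100)
    blk=hsv[...,2]<50
    O=None
    for lab,mk in(("red",red),("blk",blk)):
        mm=np.zeros(mk.shape,np.uint8);mm[r0:r1,c0:c1]=mk[r0:r1,c0:c1]
        k,l,st,ce=cv2.connectedComponentsWithStats(mm)
        for i in range(1,k):
            if 8<st[i,4]<80:
                o,dd=ray(im,ce[i]);p=o+dd[0]*(((C+.042*n-o)@n)/(dd[0]@n))
                q=p-C;x,y=q@e1*1e3,q@e2*1e3
                if 45<np.hypot(x,y)<75: print(lab,ce[i].round(1),st[i,4],"face mm",round(x,1),round(y,1),"ang cw from +y",np.degrees(np.arctan2(y,x)).round(1))
    # bystanders
pt=cloud(t);ps=cloud(s)
for nm,P,box in(("bottle top",pt,(205,245,208,240)),("bottle side",ps,(140,225,220,265)),("cyl top",pt,(195,226,352,384)),("cyl side",ps,(260,335,325,355)),("flask top",pt,(152,188,240,262)),("tin top",pt,(242,264,326,350)),("purple top",pt,(155,190,205,230))):
    q=P[box[0]:box[1],box[2]:box[3]].reshape(-1,3);q=q[(q[:,2]>.012)&(q[:,2]<.3)]
    if len(q): print(nm,"z",np.percentile(q[:,2],[2,98]).round(3),"x",np.percentile(q[:,0],[2,50,98]).round(3),"y",np.percentile(q[:,1],[2,50,98]).round(3))
E
python3 m2.py
```

```text
top C [ 0.5323 -0.1788  0.1008] r 96.01557922363281 h0 -0.001427559700511998
red [272.4 228.9] 25 face mm 60.0 -3.5 ang cw from +y -3.4
side C [ 0.5329 -0.1785  0.0996] r 96.98200225830078 h0 -0.0027582043667461883
red [254.6 206.8] 26 face mm 62.6 -3.0 ang cw from +y -2.7
bottle top z [0.022 0.219] x [0.491 0.513 0.545] y [-0.028 -0.008  0.026]
bottle side z [0.021 0.212] x [0.49  0.518 0.665] y [-0.127 -0.015  0.219]
cyl top z [0.017 0.17 ] x [0.556 0.563 0.576] y [-0.364 -0.351 -0.344]
cyl side z [0.013 0.167] x [0.555 0.562 0.617] y [-0.365 -0.36  -0.255]
flask top z [0.02  0.159] x [0.642 0.66  0.681] y [-0.08  -0.06  -0.037]
tin top z [0.014 0.069] x [0.446 0.471 0.494] y [-0.308 -0.283 -0.255]
purple top z [0.019 0.159] x [0.631 0.649 0.671] y [0.004 0.023 0.046]
```

```bash
cat >> geo.py <<'E'
C=np.array([.5326,-.1787,.1002])
e1=np.array([0,1,0.])-n*n[1];e1/=np.linalg.norm(e1);e2=np.cross(e1,n);e2*=np.sign(e2[2])
A0=-3
def base(i): a=np.radians(A0+90*(i-1));return C+.06*(np.cos(a)*e1+np.sin(a)*e2)
def head(i): return base(i)+.03*n
E
python3 - <<'E'
from geo import *
for nm,im,box in(("top",t,(190,245,200,245)),("side",s,(138,190,225,268))):
    P=cloud(im)[box[0]:box[1],box[2]:box[3]].reshape(-1,3)
    for lo in(.12,.14,.155,.165,.175,.185,.2):
        q=P[(P[:,2]>lo)&(P[:,2]<lo+.015)&(P[:,0]<.62)]
        if len(q):print(nm,lo,len(q),"x",q[:,0].min().round(3),q[:,0].max().round(3),"y",q[:,1].min().round(3),q[:,1].max().round(3))
for i in(1,2,3,4):
    print(i,head(i).round(4))
    for nm,im in(("top",t),("side",s)):
        g=cv2.cvtColor(im["pixels"],cv2.COLOR_BGR2GRAY).astype(np.float32)
        out=[]
        for f in range(-20,56,5):
            a=np.radians(A0+90*(i-1)+f);u=np.cos(a)*e1+np.sin(a)*e2
            uv=proj(im,[base(i)+.007*n+r*u for r in(.011,.013,.015)]).astype(np.float32)
            out.append(int(cv2.remap(g,uv[:,0].reshape(-1,1),uv[:,1].reshape(-1,1),cv2.INTER_CUBIC).mean()))
        print("  ",nm,out)
# rectified view of the face at 7mm, radial up for each head
tiles=[]
for nm,im in(("top",t),("side",s)):
    row=[]
    for i in(1,2,3,4):
        a=np.radians(A0+90*(i-1));u=np.cos(a)*e1+np.sin(a)*e2;v=-np.sin(a)*e1+np.cos(a)*e2
        xs=np.linspace(-.024,.024,190);X,Y=np.meshgrid(xs,-xs)
        uv=proj(im,(base(i)+.007*n+X[...,None]*v+Y[...,None]*u).reshape(-1,3)).astype(np.float32).reshape(190,190,2)
        row.append(cv2.copyMakeBorder(cv2.remap(im["pixels"],uv,None,cv2.INTER_CUBIC),2,2,2,2,0,value=(0,255,0)))
    tiles.append(np.hstack(row))
cv2.imwrite("pics/rect.png",np.vstack(tiles))
E
```

```text
top 0.12 176 x 0.496 0.545 y -0.023 0.027
top 0.14 23 x 0.505 0.531 y -0.018 0.014
top 0.155 145 x 0.504 0.536 y -0.017 0.016
top 0.165 4 x 0.518 0.521 y -0.004 -0.002
top 0.175 3 x 0.518 0.522 y -0.005 -0.002
top 0.185 3 x 0.518 0.522 y -0.005 -0.002
top 0.2 50 x 0.519 0.563 y -0.047 -0.001
side 0.12 187 x 0.493 0.543 y -0.023 0.018
side 0.14 109 x 0.501 0.534 y -0.019 0.003
side 0.155 101 x 0.501 0.534 y -0.017 0.015
side 0.165 17 x 0.514 0.521 y -0.005 0.002
side 0.175 17 x 0.515 0.521 y -0.005 0.002
side 0.185 16 x 0.515 0.519 y -0.006 -0.001
side 0.2 69 x 0.515 0.559 y -0.047 -0.003
1 [ 0.5139 -0.12    0.1267]
   top [232, 237, 243, 238, 225, 208, 193, 190, 205, 224, 234, 236, 237, 237, 235, 237]
   side [175, 175, 173, 172, 174, 176, 175, 174, 179, 191, 206, 223, 239, 248, 252, 256]
2 [ 0.5697 -0.1767  0.156 ]
   top [238, 236, 235, 235, 235, 242, 238, 187, 134, 142, 190, 223, 233, 236, 234, 234]
   side [256, 255, 255, 256, 256, 257, 247, 216, 198, 215, 245, 256, 256, 256, 255, 255]
3 [ 0.5216 -0.2397  0.1258]
   top [238, 235, 226, 217, 208, 195, 184, 163, 146, 148, 163, 177, 173, 135, 87, 55]
   side [256, 255, 256, 255, 251, 246, 245, 241, 225, 198, 168, 127, 119, 154, 190, 206]
4 [ 0.4658 -0.183   0.0964]
   top [72, 67, 62, 58, 53, 63, 79, 124, 177, 212, 212, 204, 208, 214, 221, 229]
   side [211, 210, 202, 179, 145, 122, 141, 192, 232, 243, 240, 228, 212, 188, 172, 169]
```

View pics/rect.png

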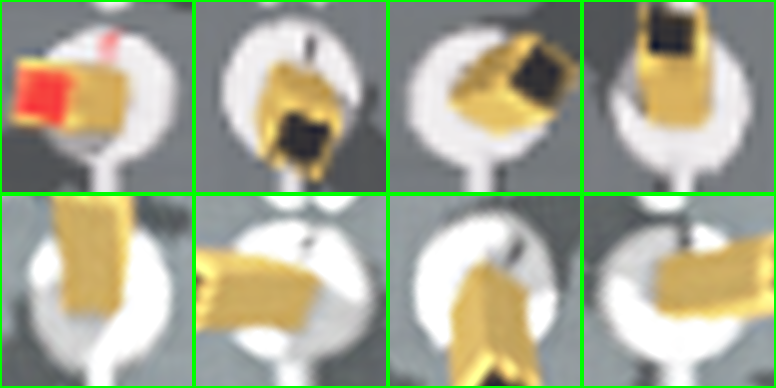

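Rectified tiles: the index lines lie about 13° (head 1), 21° (2), 36° (3) and 5° (4) clockwise of outward. The candidates in the top view are red cap (272,229) = head 1, (297,200) with two dots = head 2, (323,222) undotted = head 3 and (298,246) = head 4. The red cap on the bottle (225,220) is not meant.

```bash
cat > go.py <<'E'
import sys
from geo import *
# go.py x y z [psi]  or  go.py hN dz psi : shift in tool units (before turn), turn in tool units
st=readout.observe();M=rot(st["ee_rot"]);a=sys.argv[1:]
psi=np.degrees(np.arctan2(M[0,1],M[1,1]))
def yaw(f): # face angle -> tool yaw, same branch
    k=round(f/180)*180;r=np.radians(f-k);return k+np.degrees(np.arctan2(np.sin(r),np.cos(r)*np.cos(np.radians(30))))
if a and a[0][0]=="h": T=head(int(a[0][1]))+[0,0,float(a[1])];w=yaw(float(a[2])) if len(a)>2 else None
elif a: T=np.array(a[:3],float);w=float(a[3]) if len(a)>3 else None
print("t",round(st["clock"],2),"pos",st["position"].round(4),"psi",psi.round(1),"tilt",np.degrees(np.arccos(-M[2,2])).round(2),"F",st["force"].round(1),"w",round(st["width"],3),"gf",round(st["gripper_force"],1),"j7",st["joints"][6].round(2))
if a:
    print("shift units",((T-st["position"])@M/.04).round(3),"T",T.round(4),"" if w is None else f"yaw {w:.1f} turn units {((w-psi+180)%360-180)/4:.2f}")
E
python3 go.py .35 .25 .33 25; python3 - <<'E'
from geo import *
P=cloud(t)
q=P[:240,:165].reshape(-1,3);q=q[(q[:,2]>.1)];print("box",q.min(0).round(3),np.percentile(q,98,axis=0).round(3))
q=P[50:140,240:535].reshape(-1,3);q=q[(q[:,2]>.1)];print("monitor",np.percentile(q,2,axis=0).round(3),np.percentile(q,98,axis=0).round(3))
E
```

```text
t 0.1 pos [0.2648 0.5656 0.226 ] psi 25.1 tilt 0.08 F [-0.  -0.1  0.3] w 1.001 gf 0.0 j7 -0.08
shift units [-5.274 -6.247 -2.59 ] T [0.35 0.25 0.33] yaw 25.0 turn units -0.02
box [ 0.38  -0.143  0.1  ] [0.989 0.325 0.572]
monitor [ 0.701 -0.615  0.115] [ 0.849 -0.077  0.422]
```

```bash
python3 - <<'E'
from geo import *
P=cloud(t)
q=P[:260,:175].reshape(-1,3);q=q[q[:,2]>.25];print("box",np.percentile(q,[1,99],axis=0).round(3))
E
python3 -m creep '[[0,0,-1,0,1],[0,0,-1,0,1],[-0.7,-0.8,-0.6,0,1],[-0.8,-0.9,0,0,1],[-0.8,-0.9,0,0,1],[-0.8,-0.9,0,0,1]]'; python3 go.py .35 .25 .33
```

```text
box [[0.472 0.211 0.254]
 [0.938 0.329 0.584]]
clock: 0.85
position: [0.3181, 0.3849, 0.3305]
ee_rot: [-0.682, -3.066, 0.001]
force: [0.8, 0.2, 0.2]
width: 1.0
gripper_force: 0.0
t 0.85 pos [0.3181 0.3849 0.3305] psi 25.1 tilt 0.03 F [0.8 0.2 0.2] w 1.0 gf 0.0 j7 0.16
shift units [-2.152 -2.717  0.013] T [0.35 0.25 0.33]
```

```bash
python3 -m creep '[[-0.7,-0.9,0,0,1],[-0.7,-0.9,0,0,1],[-0.7,-0.9,0,0,1],[0,0,0,1,0.7]]' >/dev/null; python3 go.py h1 .1 100
```

```text
t 1.35 pos [0.3491 0.2496 0.3308] psi 29.5 tilt 0.03 F [0.3 1.3 0.1] w 0.938 gf 0.0 j7 0.32
shift units [-8.132 -6.017  2.609] T [ 0.5139 -0.12    0.2267] yaw 98.7 turn units 17.30
```

```bash
python3 -m creep '[[-0.9,-0.67,0,0,0.6],[-0.9,-0.67,0,0,0.5],[-0.9,-0.67,0,0,0.5],[-0.9,-0.67,0,0,0.5],[-0.9,-0.67,0,0,0.5],[-0.9,-0.67,0,0,0.5],[-0.9,-0.67,0,0,0.5],[-0.9,-0.67,0,0,0.5],[-0.9,-0.67,0,0,0.5]]' >/dev/null; python3 -m creep '[[0,0,0.2,1,0.5],[0,0,0.2,1,0.5],[0,0,0.2,1,0.5],[0,0,0.2,1,0.5],[0,0,0.2,1,0.5],[0,0,0.2,1,0.5],[0,0,0.2,1,0.5],[0,0,0,1,0.5],[0,0,0,1,0.5],[0,0,0,1,0.5],[0,0,0,1,0.5],[0,0,0,1,0.5]]'>/dev/null;  python3 -m creep '[[0,0,0,1,0.5],[0,0,0,1,0.5],[0,0,0,1,0.5],[0,0,0,1,0.5],[0,0,0,1,0.5],[0,0,0,0.3,0.5]]'; python3 go.py h1 .1 100
```

```text
clock: 4.72
position: [0.5139, -0.1149, 0.2745]
ee_rot: [-2.376, -2.054, 0.001]
force: [0.2, -0.2, 0.1]
width: 0.5
gripper_force: 0.0
t 4.72 pos [ 0.5139 -0.1149  0.2745] psi 98.3 tilt 0.03 F [ 0.2 -0.2  0.1] w 0.5 gf 0.0 j7 0.24
shift units [-0.125  0.019  1.196] T [ 0.5139 -0.12    0.2267] yaw 98.7 turn units 0.09
```

```bash
python3 -m creep '[[-0.125,0,0.8,0.1,0.44],[0,0,0.8,0,0.44],[0,0,0.8,0,0.44],[0,0,0.5,0,0.44],[0,0,0,0,0.44]]' >/dev/null; python3 go.py h1 -.005 100;  python3 - <<'E'
from geo import *
o=[]
for nm,b in(("top",(170,275,220,350)),("side",(150,290,215,345))):
    im=vision.get_image(nm);np.savez(nm+"1.npz",**im);o.append(cv2.resize(im["pixels"][b[0]:b[1],b[2]:b[3]],(400,int(400*(b[1]-b[0])/(b[3]-b[2])))))
h=max(x.shape[0] for x in o);cv2.imwrite("pics/c1.png",np.hstack([cv2.copyMakeBorder(x,0,h-x.shape[0],0,0,0) for x in o]))
E
```

```text
t 5.35 pos [ 0.5123 -0.1198  0.1575] psi 98.7 tilt 0.17 F [ 0.8  0.5 -0.3] w 0.442 gf 0.0 j7 0.36
shift units [0.001 0.043 0.897] T [ 0.5139 -0.12    0.1217] yaw 98.7 turn units 0.01
```

View pics/c1.png

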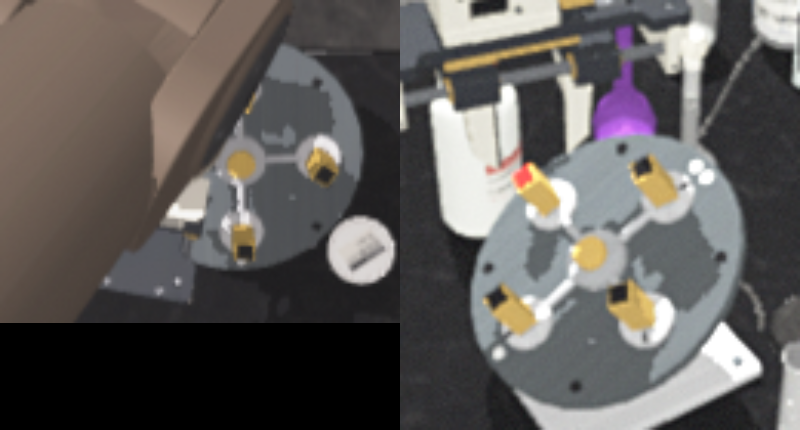

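Crop: the fingers, at (490,150) and (578,125), hang either side of the red cap at (527,177). That is centred, so I descend and close.

```bash
python3 -m creep '[[0,0.04,0.45,0,0.44],[0,0,0.45,0,0.44],[0,0,0,0,0.44]]' 20 ; python3 -m creep '[[0,0,0,0,0.2],[0,0,0,0,0.2],[0,0,0,0,0.2],[0,0,0,0,0.2]]' 20; python3 go.py h1 -.005 100
```

```text
clock: 5.82
position: [0.5137, -0.1199, 0.1211]
ee_rot: [-2.382, -2.045, 0.003]
force: [-0.9, 0.3, -0.2]
width: 0.441
gripper_force: 0.0
clock: 6.32
position: [0.5143, -0.1203, 0.1229]
ee_rot: [-2.383, -2.046, 0.0]
force: [-4.8, 0.7, 5.9]
width: 0.237
gripper_force: 18.7
t 6.33 pos [ 0.5143 -0.1203  0.1229] psi 98.7 tilt 0.05 F [-4.8  0.7  5.9] w 0.237 gf 18.7 j7 0.4
shift units [ 0.006 -0.012  0.032] T [ 0.5139 -0.12    0.1217] yaw 98.7 turn units -0.00
```

```bash
python3 -m creep '[[0,0,0,1,0.1],[0,0,0,1,0.1],[0,0,0,1,0.1],[0,0,0,1,0.1],[0,0,0,1,0.1]]' 30; python3 go.py h1 -.005 160; python3 -m creep '[[0,0,0,1,0.1],[0,0,0,1,0.1],[0,0,0,1,0.1],[0,0,0,1,0.1],[0,0,0,1,0.1],[0,0,0,1,0.1],[0,0,0,1,0.1],[0,0,0,1,0.1],[0,0,0,1,0.1],[0,0,0,0.6,0.1],[0,0,0,0,0.1]]'; python3 go.py h1 -.005 160
cat > look.py <<'E'
import sys
from geo import *
i=int(sys.argv[1]);im=vision.get_image("side")
# rectified tile of flange i (radial up) at the 7 mm plane + raw crop
a=np.radians(A0+90*(i-1));u=np.cos(a)*e1+np.sin(a)*e2;v=-np.sin(a)*e1+np.cos(a)*e2
xs=np.linspace(-.024,.024,300);X,Y=np.meshgrid(xs,-xs)
uv=proj(im,(base(i)+.007*n+X[...,None]*v+Y[...,None]*u).reshape(-1,3)).astype(np.float32).reshape(300,300,2)
cv2.imwrite(sys.argv[2],np.hstack([cv2.remap(im["pixels"],uv,None,cv2.INTER_CUBIC),cv2.resize(im["pixels"][165:290,215:345],(312,300))]))
E
```

```text
clock: 6.95
position: [0.5137, -0.1203, 0.1232]
ee_rot: [-2.703, -1.597, 0.001]
force: [-9.0, 1.4, 12.4]
width: 0.219
gripper_force: 29.5
t 6.95 pos [ 0.5137 -0.1203  0.1232] psi 118.8 tilt 0.11 F [-9.   1.4 12.4] w 0.219 gf 29.5 j7 0.12
shift units [ 0.008 -0.     0.04 ] T [ 0.5139 -0.12    0.1217] yaw 157.2 turn units 9.59
clock: 8.32
position: [0.5136, -0.1195, 0.1229]
ee_rot: [-3.077, -0.623, 0.003]
force: [-8.8, 4.1, 11.8]
width: 0.183
gripper_force: 29.4
t 8.32 pos [ 0.5136 -0.1195  0.1229] psi 157.1 tilt 0.18 F [-8.8  4.1 11.8] w 0.183 gf 29.4 j7 -0.4
shift units [0.001 0.014 0.03 ] T [ 0.5139 -0.12    0.1217] yaw 157.2 turn units 0.02
```

```bash
python3 -m creep '[[0,0,0,0,0.44],[0,0,0,0,0.44],[0,0,0,0,0.44],[0,0,-0.3,-1,0.44],[0,0,0,-1,0.44],[0,0,0,-1,0.44],[0,0,0,-1,0.44],[0,0,0,-1,0.44],[0,0,0,-1,0.44],[0,0,0,-1,0.44],[0,0,0,-1,0.44],[0,0,0,-1,0.44]]' ; python3 -m creep '[[0,0,0,-1,0.44],[0,0,0,-1,0.44],[0,0,0,-1,0.44],[0,0,0,-1,0.44],[0,0,0,-1,0.44],[0,0,0,-1,0.44],[0,0,0,-1,0.44],[0,0,0,-1,0.44],[0,0,0,-1,0.44],[0,0,0,-1,0.44],[0,0,0,-1,0.44],[0,0,0.3,-1,0.44]]'; python3 go.py h1 -.005 70
```

```text
clock: 9.82
position: [0.5152, -0.1204, 0.1348]
ee_rot: [2.733, 1.548, 0.001]
force: [0.0, 0.6, 1.0]
width: 0.439
gripper_force: 0.0
clock: 11.32
position: [0.5159, -0.1206, 0.1233]
ee_rot: [1.867, 2.524, 0.002]
force: [1.1, 1.5, 0.2]
width: 0.437
gripper_force: 0.0
t 11.32 pos [ 0.5159 -0.1206  0.1233] psi 73.0 tilt 0.13 F [1.1 1.5 0.2] w 0.437 gf 0.0 j7 0.77
shift units [ 0.029 -0.044  0.04 ] T [ 0.5139 -0.12    0.1217] yaw 72.5 turn units -0.12
```

```bash
python3 -m creep '[[0.03,-0.04,0.04,-0.1,0.1],[0,0,0,0,0.1],[0,0,0,0,0.1],[0,0,0,0,0.1]]' 30; python3 -m creep '[[0,0,0,1,0.1],[0,0,0,1,0.1],[0,0,0,1,0.1],[0,0,0,1,0.1],[0,0,0,1,0.1],[0,0,0,1,0.1],[0,0,0,0.5,0.1],[0,0,0,0,0.1]]'; python3 -m creep '[[0,0,0,0,0.44],[0,0,0,0,0.44],[0,0,-0.7,0,0.44],[0,0,-1,0,0.44]]'; python3 go.py h2 .06 108;python3 look.py 1 pics/l1.png
```

```text
clock: 11.82
position: [0.5147, -0.1191, 0.1217]
ee_rot: [1.861, 2.528, 0.003]
force: [4.7, 1.0, -2.5]
width: 0.245
gripper_force: 27.4
clock: 12.82
position: [0.5145, -0.1193, 0.1223]
ee_rot: [2.383, 2.045, 0.004]
force: [1.3, 1.7, 6.5]
width: 0.236
gripper_force: 30.4
clock: 13.32
position: [0.5119, -0.1195, 0.189]
ee_rot: [-2.383, -2.044, 0.004]
force: [1.2, -0.1, -1.1]
width: 0.436
gripper_force: 0.0
t 13.32 pos [ 0.5119 -0.1195  0.189 ] psi 98.7 tilt 0.18 F [ 1.2 -0.1 -1.1] w 0.436 gf 0.0 j7 0.33
shift units [-1.193  1.645 -0.679] T [ 0.5697 -0.1767  0.216 ] yaw 105.7 turn units 1.74
```

View pics/l1.png

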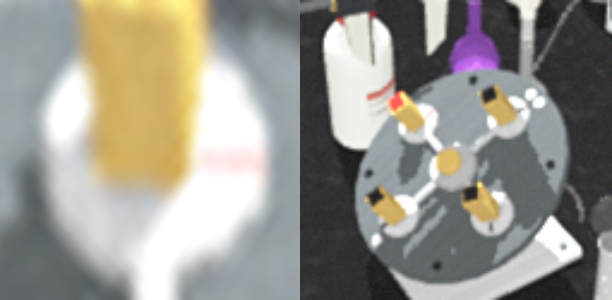

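Tile: the head 1 index (pink) now sits near (240,158), roughly a quarter turn on from its start. I'll check the angle with fitted flange centres before going on.

```bash
cat > ang.py <<'E'
from geo import *
def tile(im,i,N=300):
    a=np.radians(A0+90*(i-1));u=np.cos(a)*e1+np.sin(a)*e2;v=-np.sin(a)*e1+np.cos(a)*e2
    xs=np.linspace(-.024,.024,N);X,Y=np.meshgrid(xs,-xs)
    uv=proj(im,(base(i)+.007*n+X[...,None]*v+Y[...,None]*u).reshape(-1,3)).astype(np.float32).reshape(N,N,2)
    return cv2.remap(im["pixels"],uv,None,cv2.INTER_CUBIC)
def centre(T):
    h=cv2.cvtColor(T,cv2.COLOR_BGR2HSV)
    m=((h[...,2]>165)&(h[...,1]<60)).astype(np.uint8)
    c0=np.array([150,150.]);pts=[]
    for f in np.radians(np.arange(0,360,3)):
        if abs(np.degrees(f)-180)<25 : continue
        d=np.array([np.sin(f),-np.cos(f)])
        r=np.arange(70,145);q=(c0+r[:,None]*d).astype(int).clip(0,299);w=m[q[:,1],q[:,0]]
        if w.any():
            k=np.where(w)[0].max()
            if w[max(0,k-8):k].all() and k<70: pts.append(q[k])
    pts=np.array(pts,float);c=c0.copy()
    for _ in range(20):   # centre of a circle of known radius 17.5 mm = 109.4 px, robust
        d=pts-c;r=np.linalg.norm(d,axis=1);e=r-109.4;ok=abs(e-np.median(e))<8
        c+=np.linalg.lstsq(d[ok]/r[ok,None],e[ok],rcond=None)[0]
    return c,ok.sum()
if __name__=="__main__":
    s1=vision.get_image("side");np.savez("side1.npz",**s1)
    for nm,im in(("t0",t),("s0",s),("s1",s1)):
        for i in(1,2,3,4):
            T=tile(im,i);c,k=centre(T)
            g=cv2.cvtColor(T,cv2.COLOR_BGR2GRAY).astype(float)
            if i==1: hh=T.astype(float);g=255-(hh[...,2]-hh[...,1])*3
            fs=np.arange(-30,150,3);pr=[]
            for f in np.radians(fs):
                r=np.arange(75,100);q=(c+r[:,None]*[np.sin(f),-np.cos(f)]).astype(int).clip(0,299);pr.append(g[q[:,1],q[:,0]].mean())
            print(nm,i,"c off mm",((c-150)*.16).round(1),k,"profile",np.array(pr).astype(int).tolist())
E
python3 ang.py
```

```text
t0 1 c off mm [ 2.5 -0.5] 65 profile [251, 251, 254, 260, 261, 243, 205, 163, 118, 76, 33, 7, 7, 45, 109, 174, 224, 244, 247, 247, 249, 249, 249, 248, 247, 247, 247, 249, 249, 249, 249, 250, 250, 251, 251, 250, 249, 249, 247, 245, 244, 244, 245, 246, 247, 246, 245, 245, 246, 247, 248, 248, 247, 247, 248, 248, 247, 247, 247, 246]
t0 2 c off mm [-0.3 -2. ] 83 profile [239, 238, 237, 235, 231, 230, 232, 235, 238, 239, 238, 237, 240, 243, 236, 216, 189, 163, 151, 158, 175, 198, 217, 228, 234, 236, 238, 239, 238, 236, 235, 237, 238, 237, 236, 237, 237, 235, 234, 234, 229, 215, 197, 181, 165, 159, 161, 167, 175, 183, 191, 199, 200, 189, 161, 123, 88, 64, 55, 51]
t0 3 c off mm [-1.9  0.6] 71 profile [238, 239, 239, 240, 242, 240, 239, 239, 238, 235, 231, 228, 223, 215, 205, 194, 179, 162, 147, 140, 143, 151, 162, 170, 171, 162, 142, 115, 86, 61, 49, 47, 49, 50, 49, 51, 57, 61, 69, 83, 109, 135, 164, 191, 206, 213, 216, 214, 212, 213, 215, 216, 216, 219, 224, 229, 232, 234, 236, 239]
t0 4 c off mm [0.8 1.8] 64 profile [153, 122, 103, 92, 81, 73, 67, 64, 58, 57, 62, 69, 80, 103, 139, 175, 203
[... 2216 characters left out ...]
207, 208, 210, 213, 214]
s1 3 c off mm [ 0.3 -1.9] 74 profile [216, 215, 214, 215, 215, 215, 214, 214, 216, 217, 217, 217, 217, 217, 217, 217, 217, 219, 217, 206, 192, 176, 162, 153, 153, 161, 177, 193, 205, 211, 213, 215, 215, 214, 212, 211, 211, 212, 213, 214, 214, 215, 217, 218, 217, 215, 212, 208, 206, 205, 202, 199, 194, 187, 181, 177, 172, 171, 170, 170]
s1 4 c off mm [-2.8  1.3] 41 profile [215, 215, 215, 215, 215, 215, 216, 217, 218, 217, 215, 208, 194, 172, 147, 128, 121, 130, 149, 171, 188, 196, 199, 197, 191, 182, 176, 172, 171, 173, 176, 178, 179, 179, 179, 177, 175, 175, 177, 179, 178, 173, 165, 156, 154, 163, 185, 213, 232, 244, 251, 254, 254, 255, 255, 255, 255, 255, 255, 255]
```

```bash
python3 -m creep '[[0,0,-1,0,0.44],[0.2,-0.2,-1,0,0.44],[0.9,-0.5,-0.6,0,0.44],[0.9,-0.5,0,0,0.44],[0.9,-0.5,0,0,0.44],[0.9,-0.5,0,0,0.44],[0.9,-0.5,0,0,0.44],[0.9,-0.5,0,0,0.44],[0.9,-0.5,0,0,0.44]]'
cat > top.py <<'E'
import sys
from ang import *
im=vision.get_image("top");np.savez(sys.argv[1]+".npz",**im)
print([cv2.norm(0.0)] if 0 else "")
Ts=[]
for i in(1,2,3,4):
    T=tile(im,i);c,k=centre(T);print(i,"off",((c-150)*.16).round(1),k)
    cv2.circle(T,tuple(int(v) for v in c),3,(0,255,0),-1);Ts.append(cv2.resize(T,(200,200)))
cv2.imwrite("pics/"+sys.argv[1]+".png",np.hstack(Ts))
E
python3 top.py t2
```

```text
clock: 14.55
position: [0.405, 0.1608, 0.2927]
ee_rot: [-2.383, -2.046, 0.001]
force: [0.0, -1.1, -0.1]
width: 0.438
gripper_force: 0.0

1 off [ 2.8 -0.4] 62
2 off [-0.3 -2. ] 83
3 off [-1.9  0.6] 70
4 off [0.9 1.9] 67
```

View pics/t2.png

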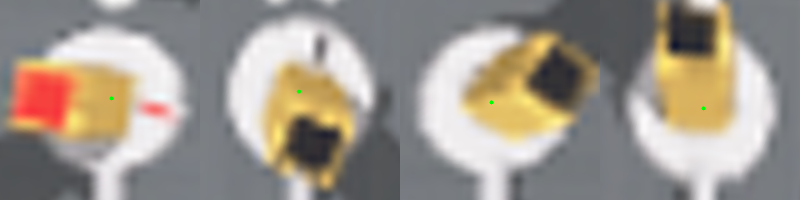

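Tile 1: flange centre (111,98), index at (155,110), so φ≈104° against a start of about 4.5°. The net is about 99°, inside the window but close to its edge, so I'll trim it back about 7°.

```bash
python3 -m creep '[[-0.9,0.5,0,-1,0.44],[-0.9,0.5,0,-0.5,0.44],[-0.9,0.5,0,0,0.44],[-0.9,0.5,0,0,0.44],[-0.9,0.5,0,0,0.44],[-0.9,0.5,0.3,0,0.44],[-0.9,0.5,0.6,0,0.44],[0,0,1,0,0.44],[0,0,0,0,0.44]]'; python3 go.py h1 -.005 93
```

```text
clock: 15.72
position: [0.5265, -0.1009, 0.2145]
ee_rot: [-2.272, -2.164, 0.007]
force: [-0.9, 0.5, 0.3]
width: 0.441
gripper_force: 0.0
t 15.72 pos [ 0.5265 -0.1009  0.2145] psi 92.8 tilt 0.36 F [-0.9  0.5  0.3] w 0.441 gf 0.0 j7 0.39
shift units [-0.49  -0.278  2.323] T [ 0.5139 -0.12    0.1217] yaw 92.6 turn units -0.05
```

```bash
python3 -m creep '[[-0.49,-0.28,0.2,0,0.44],[0,0,0.9,0,0.44],[0,0,0.9,0,0.44],[0,0,0.3,0,0.44],[0,0,0,0,0.1],[0,0,0,0,0.1],[0,0,0,0,0.1],[0,0,0,0,0.1]]' 30; python3 go.py h1 -.005 93;  python3 -m creep '[[0,0,0,0,0.44],[0,0,0,0,0.44],[0,0,-0.7,0,0.44],[0,0,-1,0,0.44],[0,0,-0.8,0,0.44]]'; python3 go.py h2 .02 108; python3 look.py 1 pics/l2.png
```

```text
clock: 16.73
position: [0.5138, -0.1198, 0.126]
ee_rot: [-2.271, -2.164, 0.003]
force: [-14.3, 1.1, 10.5]
width: 0.216
gripper_force: 27.9
t 16.73 pos [ 0.5138 -0.1198  0.126 ] psi 92.7 tilt 0.28 F [-14.3   1.1  10.5] w 0.216 gf 27.9 j7 0.53
shift units [-0.005  0.002  0.11 ] T [ 0.5139 -0.12    0.1217] yaw 92.6 turn units -0.04
clock: 17.35
position: [0.5176, -0.1201, 0.2275]
ee_rot: [2.271, 2.167, 0.002]
force: [0.5, 0.1, -0.7]
width: 0.437
gripper_force: 0.0
t 17.35 pos [ 0.5176 -0.1201  0.2275] psi 92.7 tilt 0.15 F [ 0.5  0.1 -0.7] w 0.437 gf 0.0 j7 0.42
shift units [-1.351  1.364  1.289] T [ 0.5697 -0.1767  0.176 ] yaw 105.7 turn units 3.26
```

View pics/l2.png

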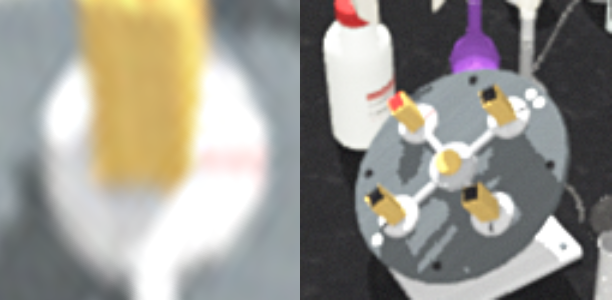

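```bash
python3 - <<'E'
from ang import *
L=lambda f:dict(np.load(f))
now=vision.get_image("side");np.savez("side2.npz",**now)
for nm,im,c in(("t0",t,(166,147)),("t2",L("t2.npz"),(167,147)),("s1",L("side1.npz"),(162,160)),("s2",now,(162,160))):
    T=tile(im,1).astype(float);p=(T[...,2]-np.maximum(T[...,1],0));y,x=np.mgrid[:300,:300]
    r=np.hypot(x-c[0],y-c[1]);w=np.where((r>66)&(r<103)&(p>15)&(x>120),p,0)
    cx,cy=(w*x).sum()/w.sum(),(w*y).sum()/w.sum();print(nm,cx.round(1),cy.round(1),"ang",np.degrees(np.arctan2(cx-c[0],c[1]-cy)).round(1),(w>0).sum())
E
```

```text
t0 167.7 68.0 ang 1.2 1680
t2 234.3 170.4 ang 109.1 1395
s1 170.6 91.1 ang 7.1 3718
s2 170.3 90.8 ang 6.8 3705
```

```bash
python3 - <<'E'
from ang import *
L=lambda f:dict(np.load(f))
for nm in("side1","side2"):
    T=tile(L(nm+".npz"),1).astype(float);p=(T[...,2]-T[...,1]);h=cv2.cvtColor(T.clip(0,255).astype(np.uint8),cv2.COLOR_BGR2HSV)
    y,x=np.mgrid[:300,:300]
    w=np.where((x>205)&(x<268)&(y>100)&(y<230)&(T[...,0]>150),p.clip(8)-8,0)
    cx,cy=(w*x).sum()/w.sum(),(w*y).sum()/w.sum()
    A=np.polyfit(x[w>4],y[w>4],1,w=w[w>4]);print(nm,cx.round(1),cy.round(1),A)
E
```

```text
side1 237.9 161.1 [5.49306760e-02 1.47983272e+02]
side2 236.6 161.2 [3.08280449e-02 1.53657513e+02]
```

```bash
python3 - <<'E'
from ang import *
L=lambda f:dict(np.load(f))
a=np.radians(A0);u=np.cos(a)*e1+np.sin(a)*e2;v=-np.sin(a)*e1+np.cos(a)*e2
xs=np.linspace(-.02,.02,300);X,Y=np.meshgrid(xs,-xs)
for nm,im in(("t0",t),("t2",L("t2.npz")),("s0",s),("s1",L("side1.npz")),("s2",L("side2.npz"))):
    uv=proj(im,(base(1)+.042*n+X[...,None]*v+Y[...,None]*u).reshape(-1,3)).astype(np.float32).reshape(300,300,2)
    T=cv2.remap(im["pixels"],uv,None,cv2.INTER_LINEAR).astype(float)
    p=T[...,2]-T[...,1]
    o=[]
    for th in(70,90,110,130,150):
        c=cv2.findContours((p>th).astype(np.uint8),0,2)[0]
        if c:
            r=cv2.minAreaRect(max(c,key=cv2.contourArea));o.append((round(r[2],1),round(r[1][0]*.133,1),round(r[1][1]*.133,1)))
    print(nm,o)
E
```

```text
t0 [(7.1, 14.9, 14.1), (15.2, 13.7, 13.2), (12.9, 12.4, 12.3), (9.0, 11.2, 11.4), (15.0, 9.7, 9.7)]
t2 [(8.1, 14.9, 14.1), (15.5, 13.6, 13.1), (12.9, 12.4, 12.3), (14.0, 11.0, 11.3), (12.4, 10.1, 9.5)]
s0 [(8.7, 15.0, 16.1), (9.3, 13.5, 15.0), (20.8, 11.1, 15.3), (9.9, 9.3, 12.9), (10.5, 7.8, 11.9)]
s1 [(24.8, 13.1, 17.8), (23.4, 12.1, 16.7), (20.8, 10.8, 15.3), (9.7, 9.3, 12.9), (11.7, 7.8, 11.3)]
s2 [(10.6, 14.6, 16.1), (23.4, 12.1, 16.5), (20.6, 10.8, 15.0), (9.8, 9.3, 12.9), (11.7, 7.7, 11.3)]
```

The cap square has the same orientation before and after (t0/t2 about 12°) and the index is about 90° on, so spindle 1 is good. On to head 2.

```bash
python3 -m creep '[[-0.675,0.68,0,0,0.44],[-0.675,0.68,0,0,0.44],[0,0,0,1,0.44],[0,0,0.3,1,0.44],[0,0,0.5,1,0.44],[0,0,0,0.26,0.44],[0,0,0,0,0.44]]' ; python3 go.py h2 -.006 108
```

```text
clock: 18.32
position: [0.5689, -0.1765, 0.1937]
ee_rot: [2.503, 1.898, 0.0]
force: [0.7, 1.2, 0.2]
width: 0.441
gripper_force: 0.0
t 18.32 pos [ 0.5689 -0.1765  0.1937] psi 105.7 tilt 0.05 F [0.7 1.2 0.2] w 0.441 gf 0.0 j7 0.37
shift units [1.000e-03 2.000e-02 1.092e+00] T [ 0.5697 -0.1767  0.15  ] yaw 105.7 turn units 0.01
```

```bash
python3 -m creep '[[0,0.02,0.6,0,0.44],[0,0,0.5,0,0.44],[0,0,0,0,0.1],[0,0,0,0,0.1],[0,0,0,0,0.1],[0,0,0,0,0.1]]' 35; python3 go.py h2 -.006 198;  python3 -m creep '[[0,0,0,1,0.1],[0,0,0,1,0.1],[0,0,0,1,0.1],[0,0,0,1,0.1],[0,0,0,1,0.1],[0,0,0,1,0.1],[0,0,0,1,0.1],[0,0,0,1,0.1],[0,0,0,1,0.1],[0,0,0,1,0.1],[0,0,0,1,0.1],[0,0,0,1,0.1]]'; python3 -m creep '[[0,0,0,1,0.1],[0,0,0,1,0.1],[0,0,0,1,0.1],[0,0,0,1,0.1],[0,0,0,1,0.1],[0,0,0,1,0.1],[0,0,0,1,0.1],[0,0,0,1,0.1],[0,0,0,1,0.1],[0,0,0,1,0.1],[0,0,0,1,0.1],[0,0,0,0.7,0.1]]'; python3 go.py h2 -.006 198
```

```text
clock: 19.08
position: [0.5702, -0.177, 0.1503]
ee_rot: [2.503, 1.895, 0.002]
force: [1.0, -1.5, 5.6]
width: 0.239
gripper_force: 32.6
t 19.07 pos [ 0.5702 -0.177   0.1503] psi 105.7 tilt 0.14 F [ 1.  -1.5  5.6] w 0.239 gf 32.6 j7 0.41
shift units [ 0.004 -0.013  0.007] T [ 0.5697 -0.1767  0.15  ] yaw 200.6 turn units 23.71
clock: 20.58
position: [0.5688, -0.1768, 0.1504]
ee_rot: [-3.06, -0.71, -0.0]
force: [-3.8, 2.3, 9.8]
width: 0.188
gripper_force: 34.1
clock: 22.08
position: [0.5689, -0.1755, 0.1496]
ee_rot: [-3.089, 0.56, 0.002]
force: [-4.1, 3.0, 6.4]
width: 0.196
gripper_force: 37.5
t 22.07 pos [ 0.5689 -0.1755  0.1496] psi -159.4 tilt 0.15 F [-4.1  3.   6.4] w 0.196 gf 37.5 j7 -0.95
shift units [ 0.031  0.021 -0.011] T [ 0.5697 -0.1767  0.15  ] yaw 200.6 turn units -0.00
```

```bash
python3 -m creep '[[0,0,0,0,0.44],[0,0,0,0,0.44],[0,0,-0.3,-1,0.44],[0,0,0,-1,0.44],[0,0,0,-1,0.44],[0,0,0,-1,0.44],[0,0,0,-1,0.44],[0,0,0,-1,0.44],[0,0,0,-1,0.44],[0,0,0,-1,0.44],[0,0,0,-1,0.44],[0,0,0,-1,0.44]]' >/dev/null; python3 -m creep '[[0,0,0,-1,0.44],[0,0,0,-1,0.44],[0,0,0,-1,0.44],[0,0,0,-1,0.44],[0,0,0,-1,0.44],[0,0,0,-1,0.44],[0,0,0,-1,0.44],[0,0,0,-1,0.44],[0,0,0,-1,0.44],[0,0,0,-1,0.44],[0,0,0,-1,0.44],[0,0,0,-1,0.44]]' >/dev/null;  python3 -m creep '[[0,0,0,-1,0.44],[0,0,0.3,-0.7,0.44],[0,0,0,0,0.44]]'; python3 go.py h2 -.006 108
```

```text
clock: 25.45
position: [0.5688, -0.1763, 0.1485]
ee_rot: [-2.504, -1.896, 0.001]
force: [0.4, 0.3, -0.1]
width: 0.441
gripper_force: 0.0
t 25.45 pos [ 0.5688 -0.1763  0.1485] psi 105.7 tilt 0.08 F [ 0.4  0.3 -0.1] w 0.441 gf 0.0 j7 0.4
shift units [-0.003  0.025 -0.038] T [ 0.5697 -0.1767  0.15  ] yaw 105.7 turn units -0.00
```

```bash
python3 -m creep '[[0,0.02,-0.03,0,0.1],[0,0,0,0,0.1],[0,0,0,0,0.1],[0,0,0,0,0.1]]' 35;  python3 -m creep '[[0,0,0,1,0.1],[0,0,0,1,0.1],[0,0,0,1,0.1],[0,0,0,1,0.1],[0,0,0,1,0.1],[0,0,0,1,0.1],[0,0,0,1,0.1],[0,0,0,1,0.1],[0,0,0,1,0.1],[0,0,0,1,0.1],[0,0,0,1,0.1],[0,0,0,1,0.1]]'; python3 -m creep '[[0,0,0,1,0.1],[0,0,0,1,0.1],[0,0,0,1,0.1],[0,0,0,1,0.1],[0,0,0,1,0.1],[0,0,0,1,0.1],[0,0,0,1,0.1],[0,0,0,1,0.1],[0,0,0,1,0.1],[0,0,0,1,0.1],[0,0,0,1,0.1],[0,0,0,0.7,0.1]]';python3 -m creep '[[0,0,0,0,0.44],[0,0,0,0,0.44],[0,0,-0.7,0,0.44],[0,0,-1,0,0.44],[0,0,0,0,0.44]]'; python3 go.py h4 .06 182;python3 look.py 2 pics/l3.png
```

```text
clock: 25.95
position: [0.5701, -0.1769, 0.1507]
ee_rot: [2.505, 1.896, 0.001]
force: [-2.3, 0.8, 4.7]
width: 0.237
gripper_force: 32.4
clock: 27.45
position: [0.569, -0.1767, 0.151]
ee_rot: [-3.059, -0.709, 0.001]
force: [-7.2, 4.0, 14.4]
width: 0.192
gripper_force: 33.9
clock: 28.95
position: [0.5693, -0.1757, 0.1502]
ee_rot: [-3.089, 0.561, 0.003]
force: [-5.1, 2.9, 7.9]
width: 0.192
gripper_force: 37.7
clock: 29.58
position: [0.5714, -0.1781, 0.2211]
ee_rot: [3.091, -0.559, 0.008]
force: [0.7, -0.2, -0.4]
width: 0.443
gripper_force: 0.0
t 29.57 pos [ 0.5714 -0.1781  0.2211] psi -159.5 tilt 0.29 F [ 0.7 -0.2 -0.4] w 0.443 gf 0.0 j7 -1.05
shift units [-2.439  1.039  1.605] T [ 0.4658 -0.183   0.1564] yaw 182.3 turn units -4.55
```

View pics/l3.png

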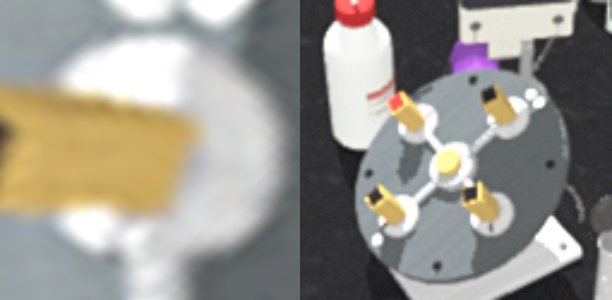

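```bash
python3 -m creep '[[-0.8,0.35,0,0,0.42],[-0.8,0.35,0,0,0.42],[-0.84,0.34,0,0,0.42],[0,0,0.3,-1,0.42],[0,0,0.3,-1,0.42],[0,0,0.3,-1,0.42],[0,0,0.4,-1,0.42],[0,0,0.4,-0.55,0.42],[0,0,0,0,0.42]]' ; python3 go.py h4 -.006 182
```

```text
clock: 30.75
position: [0.4629, -0.1809, 0.1489]
ee_rot: [-3.14, 0.064, 0.005]
force: [0.4, 0.3, -0.3]
width: 0.424
gripper_force: 0.0
t 30.75 pos [ 0.4629 -0.1809  0.1489] psi -177.7 tilt 0.17 F [ 0.4  0.3 -0.3] w 0.424 gf 0.0 j7 -0.75
shift units [0.077 0.051 1.462] T [ 0.4658 -0.183   0.0904] yaw 182.3 turn units -0.01
```

```bash
python3 -m creep '[[0.07,0.05,0.7,0,0.42],[0,0,0.76,0,0.42],[0,0,0,0,0.1],[0,0,0,0,0.1],[0,0,0,0,0.1],[0,0,0,0,0.1]]' 35; python3 go.py h4 -.006 227;  python3 -m creep '[[0,0,0,1,0.1],[0,0,0,1,0.1],[0,0,0,1,0.1],[0,0,0,1,0.1],[0,0,0,1,0.1],[0,0,0,1,0.1],[0,0,0,1,0.1],[0,0,0,1,0.1],[0,0,0,1,0.1],[0,0,0,1,0.1],[0,0,0,1,0.1],[0,0,0,0.7,0.1]]'; python3 go.py h4 -.006 227
```

```text
clock: 31.5
position: [0.4673, -0.182, 0.0929]
ee_rot: [-3.138, 0.062, -0.001]
force: [-1.2, 5.1, 2.6]
width: 0.174
gripper_force: 34.9
t 31.5 pos [ 0.4673 -0.182   0.0929] psi -177.8 tilt 0.16 F [-1.2  5.1  2.6] w 0.174 gf 34.9 j7 -0.66
shift units [-0.038  0.026  0.062] T [ 0.4658 -0.183   0.0904] yaw 231.1 turn units 12.21
clock: 33.0
position: [0.467, -0.1831, 0.0933]
ee_rot: [-2.855, 1.307, -0.001]
force: [-5.4, 1.6, 10.0]
width: 0.21
gripper_force: 38.2
t 33.0 pos [ 0.467  -0.1831  0.0933] psi -130.8 tilt 0.11 F [-5.4  1.6 10. ] w 0.21 gf 38.2 j7 -1.29
shift units [-0.023  0.023  0.072] T [ 0.4658 -0.183   0.0904] yaw 231.1 turn units 0.47
```

```bash
python3 -m creep '[[0,0,0,0,0.44],[0,0,0,0,0.44],[0,0,-0.3,-1,0.44],[0,0,0,-1,0.44],[0,0,0,-1,0.44],[0,0,0,-1,0.44],[0,0,0,-1,0.44],[0,0,0,-1,0.44],[0,0,0,-1,0.44],[0,0,0,-1,0.44],[0,0,0,-1,0.44],[0,0,0,-1,0.44]]' >/dev/null; python3 -m creep '[[0,0,0,-1,0.44],[0,0,0,-1,0.44],[0,0,0,-1,0.44],[0,0,0,-1,0.44],[0,0,0,-1,0.44],[0,0,0,-1,0.44],[0,0,0,-1,0.44],[0,0,0,-1,0.44],[0,0,0,-1,0.44],[0,0,0,-1,0.44],[0,0,0,-1,0.44],[0,0,0,-1,0.44]]' >/dev/null;  python3 -m creep '[[0,0,0,-1,0.44],[0,0,0,-1,0.44],[0,0,0.3,-0.6,0.44],[0,0,0,0,0.44]]'; python3 go.py h4 -.006 135
```

```text
clock: 36.5
position: [0.4666, -0.1836, 0.0919]
ee_rot: [-2.855, -1.309, 0.0]
force: [0.1, 0.1, 0.6]
width: 0.444
gripper_force: 0.0
t 36.5 pos [ 0.4666 -0.1836  0.0919] psi 130.7 tilt 0.03 F [0.1 0.1 0.6] w 0.444 gf 0.0 j7 0.03
shift units [-0.002 -0.025  0.036] T [ 0.4658 -0.183   0.0904] yaw 130.9 turn units 0.04
```

```bash
python3 -m creep '[[0,0,0,0,0.1],[0,0,0,0,0.1],[0,0,0,0,0.1],[0,0,0,0,0.1]]' 35;  python3 -m creep '[[0,0,0,1,0.1],[0,0,0,1,0.1],[0,0,0,1,0.1],[0,0,0,1,0.1],[0,0,0,1,0.1],[0,0,0,1,0.1],[0,0,0,1,0.1],[0,0,0,1,0.1],[0,0,0,1,0.1],[0,0,0,1,0.1],[0,0,0,1,0.1],[0,0,0,1,0.1]]'; python3 -m creep '[[0,0,0,1,0.1],[0,0,0,0,0.1]]'; python3 go.py h4 -.006 182; python3 -m creep '[[0,0,0,0,0.44],[0,0,0,0,0.44],[0,0,-0.7,0,0.44],[0,0,-1,0,0.44],[0,0,-1,0,0.44],[0,0,-1,0,0.44],[0,0,-1,0,0.44],[0,0,0,0,0.44]]'; python3 go.py .38 .16 .3
```

```text
clock: 37.0
position: [0.4655, -0.1826, 0.092]
ee_rot: [-2.853, -1.308, 0.002]
force: [-6.1, 4.0, 8.6]
width: 0.213
gripper_force: 33.1
clock: 38.5
position: [0.465, -0.1817, 0.0915]
ee_rot: [-3.138, -0.032, 0.005]
force: [-4.3, 4.3, 0.5]
width: 0.17
gripper_force: 35.0
clock: 38.75
position: [0.465, -0.1816, 0.0915]
ee_rot: [-3.137, 0.075, 0.006]
force: [-6.3, 4.2, 6.1]
width: 0.171
gripper_force: 35.5
t 38.75 pos [ 0.465  -0.1816  0.0915] psi -177.3 tilt 0.3 F [-6.3  4.2  6.1] w 0.171 gf 35.5 j7 -0.66
shift units [0.021 0.034 0.027] T [ 0.4658 -0.183   0.0904] yaw 182.3 turn units -0.11
clock: 39.75
position: [0.4684, -0.1848, 0.2826]
ee_rot: [3.14, -0.075, 0.009]
force: [0.0, 0.6, -1.0]
width: 0.438
gripper_force: 0.0
t 39.75 pos [ 0.4684 -0.1848  0.2826] psi -177.3 tilt 0.32 F [ 0.   0.6 -1. ] w 0.438 gf 0.0 j7 -0.93
shift units [-2.615 -8.504 -0.455] T [0.38 0.16 0.3 ]
```

```bash
python3 -m creep '[[-0.3,-0.9,-0.4,0,0.44],[-0.3,-0.95,0,0,0.44],[-0.3,-0.95,0,0,0.44],[-0.3,-0.95,0,0,0.44],[-0.3,-0.95,0,0,0.44],[-0.3,-0.95,0,0,0.44],[-0.3,-0.95,0,0,0.44],[-0.3,-0.95,0,0,0.44],[-0.2,-0.9,0,0,0.44],[0,0,0,0,0.44],[0,0,0,0,0.44]]'; python3 top.py t3; python3 - <<'E'
from ang import *
L=lambda f:dict(np.load(f))
s3=vision.get_image("side")
rows=[np.hstack([cv2.resize(tile(im,i),(190,190)) for i in(1,2,3,4)]) for im in(L("t3.npz"),s3)]
cv2.imwrite("pics/f.png",np.vstack(rows))
for nm,a,b in(("top",t,L("t3.npz")),("side",s,s3)):
    P,Q=cloud(a),cloud(b)
    for k,bx in((("bottle",(205,245,208,240)),("cyl",(195,226,352,384)),("flask",(152,188,240,262)),("tin",(242,264,326,350))) if nm=="top" else (("cyl",(260,335,325,355)),("tin",(300,330,260,295)))):
        q=[np.median(x[bx[0]:bx[1],bx[2]:bx[3]].reshape(-1,3),0).round(3) for x in(P,Q)];print(nm,k,q)
E
```

```text
clock: 41.12
position: [0.3789, 0.1582, 0.2955]
ee_rot: [3.14, -0.076, -0.001]
force: [-0.3, -0.3, -0.4]
width: 0.436
gripper_force: 0.0

1 off [ 2.9 -0.4] 62
2 off [-0.2 -2.1] 84
3 off [-2.   0.5] 69
4 off [0.8 2.1] 62
top bottle [array([ 0.518, -0.005,  0.05 ]), array([ 0.518, -0.005,  0.056])]
top cyl [array([ 0.57 , -0.355,  0.003]), array([ 0.57 , -0.356,  0.003])]
top flask [array([ 0.667, -0.059,  0.004]), array([ 0.667, -0.059,  0.004])]
top tin [array([ 0.468, -0.285,  0.017]), array([ 0.467, -0.286,  0.017])]
side cyl [array([ 0.573, -0.346,  0.006]), array([ 0.573, -0.346,  0.007])]
side tin [array([ 0.471, -0.286,  0.014]), array([ 0.472, -0.286,  0.014])]
```

View pics/f.png

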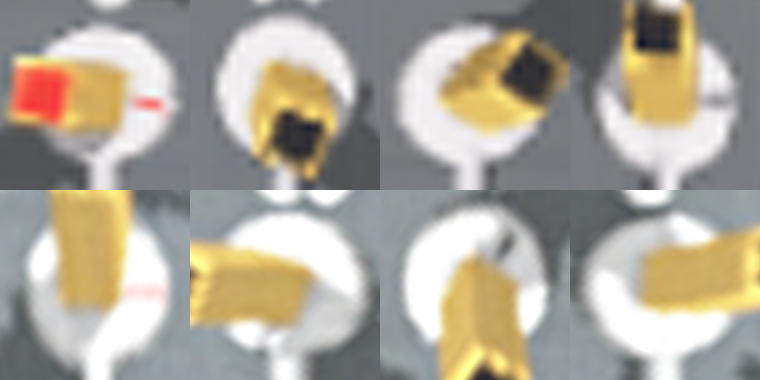

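Top and side tiles: index 1 at (148,103) and index 4 at (715,99) point to about a quarter turn. Index 2 is at the lower left, with a mark at (275,340), about a half turn. Head 3 is unchanged, all the squares look as they did at the start, and the bystanders have not moved.

```bash
python3 -c "from cell import sign_off; print(sign_off())"
```

```text
the job is handed in; nothing more can be done
None
```

The job is handed in at about 41 s of the 61 s: by the camera, spindles 1 and 4 stand about a quarter turn clockwise of their starts, spindle 2 about a half turn, spindle 3 is untouched and the bystanders measured have not moved, though spindle 1 is the least certain because the two views differ (about 82° to 104° against the 75–105° window) and sign-off returned no verdict.

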